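Shake out the loose stone and hand it over

TASK

Three slip-stone cases lie on the rubber mat on the right-hand side bench; in two the sharpening stone is bedded tight, in one it has come loose and knocks to and fro when the case is shaken or rocked end to end. Find it by shaking or rocking them to and fro a few times in the hand, clear of the mat, so that the loose stone knocks at both ends in turn, and lay the two sound cases flat on the main bench close beside the strop, one on each side of it, parallel to it and level with its middle, for honing. The program finishes while holding the loose one out forward for the carver to take and re-bed: lid up and level, a good 20 cm up, over the far end of the side bench beyond the mat; do not let go of it.

Things in the scene. Friction and masses are not known exactly. Their poses are not given: they have to be found in the camera images.
- case_1: one of three like slip-stone cases of plain brown wood, dark joint line round the sides, small brass plate on each end, lid pinned shut; 136 long (its x) x 52 wide (its y) x 40 mm high, about 0.42 kg (weight tells nothing); origin: centre of its underside, z up through the lid. They lie in a row, lengthways along the mat's y, centres 85 mm apart. Any one may be the loose one
- case_2: the same as case_1 to look at, 136 x 52 x 40 mm, origin and axes alike. In the loose case, whichever it is, a stone 84 mm long of 0.25 kg slides (friction 0.25) up to 20 mm either way from the middle along the case's x: a brisk shake along the length, or rocking one end 25 degrees down for half a second, sends it to an end
- case_3: the same as case_1 to look at, 136 x 52 x 40 mm, origin and axes alike. Rocked 25 degrees end down for half a second and brought back level, the loose stone stays at that end: held by its middle, the moment on the tool about the level axis across the case then differs by about 0.1 N m between the one end and the other; in a sound case nothing changes. Let the arm settle 0.4 s before reading
- mat: thin dark rubber mat fixed on the right-hand side bench, 260 mm (its x, away from the robot) x 190 mm (its y, to the left) x 4 mm; origin: centre of its underside, on the side bench's top at z = 0.005, so the cases start at z = 0.009. The side bench ends at x = 0.75, away from the robot; beyond the mat lie only low things (31 mm)
- strop: leather strop on a wooden paddle, loose on the main bench (top z = 0), handle towards the robot; 260 long (its y, to the robot) x 48 wide (its x, to the left) x 14 mm; origin: centre of its underside, mid-length. A case is well laid with its centre about 90 mm to one side of the strop's middle; 10 to 60 mm of bare bench between them is fine. Do not shift the strop
- desk_lamp: green spring-arm lamp fixed at the right of the main bench, origin under its middle: heavy round base 140 mm across about 45 mm nearer the robot and 80 mm right of the origin, arm and shade rising to 370 mm up over the origin's far left; a bystander, carry things past it on the robot's side
- mallet: carver's turned wooden mallet standing upright on the near left of the main bench, 68 mm across, 235 mm high, origin at its foot; a bystander, leave it standing.

How it is judged:
On the way, in this order (a step that is already met when the one before it is completed fails the run):
1. off the mat, the loose stone knocks at one end of its case (((height (world z) of case_1 above 0.06 m and distance between loose_stone and case_1 below 0.035 m and x of loose_stone in the frame of case_1 above 0.014 m) or (height (world z) of case_2 above 0.06 m and distance between loose_stone and case_2 below 0.035 m and x of loose_stone in the frame of case_2 above 0.014 m) or (height (world z) of case_3 above 0.06 m and distance between loose_stone and case_3 below 0.035 m and x of loose_stone in the frame of case_3 above 0.014 m))).
2. and then at the other end, the case still off the mat (((height (world z) of case_1 above 0.06 m and distance between loose_stone and case_1 below 0.035 m and x of loose_stone in the frame of case_1 below -0.014 m) or (height (world z) of case_2 above 0.06 m and distance between loose_stone and case_2 below 0.035 m and x of loose_stone in the frame of case_2 below -0.014 m) or (height (world z) of case_3 above 0.06 m and distance between loose_stone and case_3 below 0.035 m and x of loose_stone in the frame of case_3 below -0.014 m))).
At the end, for the whole second after the job is handed in: Loose case held still in the fingers, level within 0.2 rad, underside above 0.15 m, over 0.13 m beyond the mat's centre; the others flat and still, one each side of the strop, centres 55 to 125 mm off its line, within 50 mm of its middle, parallel within 0.17 rad (((distance between loose_stone and case_1 below 0.035 m and height (world z) of case_1 above 0.15 m and angle between case_1's own z axis and vertical below 0.2 rad and x of case_1 in the frame of mat above 0.13 m and y of case_1 in the frame of mat between -0.15 and 0.25 m and contact force between the fingers and case_1 above 1 N and linear speed of case_1 below 0.05 m/s and ((x of case_2 in the frame of strop between 0.055 and 0.125 m and y of case_2 in the frame of strop between -0.05 and 0.05 m and angle between the x axis of each of case_2, case_3 and the y axis of strop, either way round below 0.17 rad and angle between each of case_2, case_3's own z axis and vertical below 0.08 rad and height (world z) of each of case_2, case_3 below 0.008 m and linear speed of each of case_2, case_3 below 0.02 m/s and x of case_3 in the frame of strop between -0.125 and -0.055 m and y of case_3 in the frame of strop between -0.05 and 0.05 m) or (x of case_2 in the frame of strop between -0.125 and -0.055 m and y of case_2 in the frame of strop between -0.05 and 0.05 m and angle between the x axis of each of case_2, case_3 and the y axis of strop, either way round below 0.17 rad and angle between each of case_2, case_3's own z axis and vertical below 0.08 rad and height (world z) of each of case_2, case_3 below 0.008 m and linear speed of each of case_2, case_3 below 0.02 m/s and x of case_3 in the frame of strop between 0.055 and 0.125 m and y of case_3 in the frame of strop between -0.05 and 0.05 m))) or (distance between loose_stone and case_2 below 0.035 m and height (world z) of case_2 above 0.15 m and angle between case_2's own z axis and vertical below 0.2 rad and x of case_2 in the frame of mat above 0.13 m and y of case_2 in the frame of mat between -0.15 and 0.25 m and contact force between the fingers and case_2 above 1 N and linear speed of case_2 below 0.05 m/s and ((x of case_1 in the frame of strop between 0.055 and 0.125 m and y of case_1 in the frame of strop between -0.05 and 0.05 m and angle between the x axis of each of case_1, case_3 and the y axis of strop, either way round below 0.17 rad and angle between each of case_1, case_3's own z axis and vertical below 0.08 rad and height (world z) of each of case_1, case_3 below 0.008 m and linear speed of each of case_1, case_3 below 0.02 m/s and x of case_3 in the frame of strop between -0.125 and -0.055 m and y of case_3 in the frame of strop between -0.05 and 0.05 m) or (x of case_1 in the frame of strop between -0.125 and -0.055 m and y of case_1 in the frame of strop between -0.05 and 0.05 m and angle between the x axis of each of case_1, case_3 and the y axis of strop, either way round below 0.17 rad and angle between each of case_1, case_3's own z axis and vertical below 0.08 rad and height (world z) of each of case_1, case_3 below 0.008 m and linear speed of each of case_1, case_3 below 0.02 m/s and x of case_3 in the frame of strop between 0.055 and 0.125 m and y of case_3 in the frame of strop between -0.05 and 0.05 m))) or (distance between loose_stone and case_3 below 0.035 m and height (world z) of case_3 above 0.15 m and angle between case_3's own z axis and vertical below 0.2 rad and x of case_3 in the frame of mat above 0.13 m and y of case_3 in the frame of mat between -0.15 and 0.25 m and contact force between the fingers and case_3 above 1 N and linear speed of case_3 below 0.05 m/s and ((x of case_1 in the frame of strop between 0.055 and 0.125 m and y of case_1 in the frame of strop between -0.05 and 0.05 m and angle between the x axis of each of case_1, case_2 and the y axis of strop, either way round below 0.17 rad and angle between each of case_1, case_2's own z axis and vertical below 0.08 rad and height (world z) of each of case_1, case_2 below 0.008 m and linear speed of each of case_1, case_2 below 0.02 m/s and x of case_2 in the frame of strop between -0.125 and -0.055 m and y of case_2 in the frame of strop between -0.05 and 0.05 m) or (x of case_1 in the frame of strop between -0.125 and -0.055 m and y of case_1 in the frame of strop between -0.05 and 0.05 m and angle between the x axis of each of case_1, case_2 and the y axis of strop, either way round below 0.17 rad and angle between each of case_1, case_2's own z axis and vertical below 0.08 rad and height (world z) of each of case_1, case_2 below 0.008 m and linear speed of each of case_1, case_2 below 0.02 m/s and x of case_2 in the frame of strop between 0.055 and 0.125 m and y of case_2 in the frame of strop between -0.05 and 0.05 m))))); the arm keeps its last pose, push and grip.
It fails at once if the strop is shifted by more than 30 mm (distance of strop from where it was at the start of the episode above 0.03 m).
It fails at once if the mallet is knocked over (angle between mallet's own z axis and vertical above 0.5 rad).
It also fails if it takes over 72 s, if anything falls off the work surface, if the arm or the gripper's body presses on something with over 40 N, if the wrist force passes 120 N, or if a joint passes its speed limit or range.

ROBOT

A 7-joint arm with a two-finger parallel gripper is mounted at the origin on a cart in front of the work surface, level with it; the furniture and walls round the work are solid. World frame = base frame: x ahead of the robot, y to its left, z up, the work surface at z = 0. Lengths are in m, angles in rad, forces in N, time in s.
With the tool pointing down it reaches from about 0.35 to 0.9 m from the base axis. Payload 8.1 kg.
Tool frame: the origin (TCP) lies on the centre line of the jaws, within the pads' length; the fingertips stand 19 mm ahead of it and the grasp point (between the pads) is the TCP; z points along the fingers, y is the line along which they close (so a half turn about z gives the same grasp; the last joint's range is limited). The gripper opens to 85 mm and grips with 20 to 120 N. Pads are 22 mm wide; open, the fingers measure 114 mm over their backs; the gripper's body (76 mm by 85 mm) begins 54 mm behind the grasp point. The pads swing forward as they close: fully open they stand 13 mm farther back than shut.
Start: joints at [1.09, 0.434, 0.025, 1.573, -0.012, 1.134, -0.075], TCP at [0.231, -0.581, 0.25] pointing down, gripper open.
Joint ranges: [-2.62, 2.62], [-0.44, 2.09], [-1.27, 1.32], [0.08, 2.57], [-1.32, 4.46], [0.12, 2], [-2.74, 2.74]. Speed limits (rad/s): [2.22, 2.22, 3.01, 3.01, 3.14, 3.14, 3.14].

INTERFACE

Orientations are given as a unit quaternion [x, y, z, w].
In Python, from rig import bot gives the robot as it stands.
- The arm moves only by the shell command python3 -m inch 'ROWS' [FORCE]. ROWS is JSON, a list of rows, each a list of 7 numbers: the shift along the world's x, y, z in mm, then the turn, a rotation vector about the world's x, y, z in rad, then the closure, from 0 (fully open) to 1 (shut). A call has exactly 8 rows; each row shifts and turns the commanded pose from where the row before left it; what a row does not reach is not made up. A row lasts 1/10 s, in which the tool goes at most 50 mm and 8.59 degrees, less where a joint would pass 70% of its speed; a pose out of reach is approached as far as the arm can. A call with a gripper value outside its range is refused whole. The fingers move at their own pace and stop on an object; FORCE is the grip in N (left out, the last holds). Time passes only in rows, so rows that do not move let the fingers close, or fill a call up. It gives the time, the measured TCP pose, the force, the opening and the grip force at its end, in the units of the state.
- bot.get_state(): the state, without advancing time (a new reading comes with each control period).
- bot.get_image(name): name is "scene" or "top"; returns the picture (480x640x3 uint8, red, green, blue); there is no depth.
- bot.calibration(name): a dict with "fovy" (degrees; the focal length in pixels is half the picture's height over the tangent of half this angle, whatever the lens; pixels are square), "cx", "cy" (the principal point, pixels), "T" (4x4, takes a point from camera to world coordinates). Camera axes: x right, y down, z forward; pixel columns grow to the right and rows downward; lengths in m; the calibration is good to about 2 mm. A picture is of the moment at which its call begins. calibration takes no time and is no camera call.
- bot.close_job(): hands the job in; it is judged then, once.
The state is a dict: "time": time; "qpos": joint angles; "joint_velocities": joint speeds; "joint_torque": joint torques, N m; "position": TCP position; "tcp_rot": TCP orientation; "ft_force": force on the tool from outside, world axes, zero at the start; "moment": the same for the moment, N m; "width": finger opening in m; "finger_force": force on a finger pad.
Only numpy, scipy, OpenCV 4.12 (cv2) and the standard library are available. Lean on these libraries where they do the work, as an engineer would, in place of code of your own. Each camera call takes 0.05 s, during which the arm holds its last target. There are 200 camera calls.

## Working session

There is one attempt and no reset: what is moved stays moved. The work goes in short steps, Python scripts to look and compute and a shell command to move; the robot and the scene stay as the last step left them, time stands still between calls to the robot, and variables do not carry over. Pictures are saved under pics/ and viewed, at most 10 in all, crops included, and the job is handed in when it is done.

```bash
ls; mkdir -p pics
python3 - <<'E'
from rig import bot
import cv2,numpy as np
for n in("scene","top"):
    im=bot.get_image(n); cv2.imwrite(f"pics/{n}0.png",im[:,:,::-1]); c=bot.calibration(n); print(n,c["fovy"],c["cx"],c["cy"],np.round(c["T"],3).tolist())
s=bot.get_state(); print({k:np.round(v,3).tolist() for k,v in s.items()})
E
```

```text
pics
scene 42.17235905060603 316.5779107478984 240.66891015419048 [[-0.601, -0.427, 0.675, -0.447], [-0.799, 0.333, -0.501, 0.782], [-0.011, -0.841, -0.541, 0.773], [0.0, 0.0, 0.0, 1.0]]
top 42.63372957421897 308.32352680730725 245.0998301340231 [[-0.013, -0.997, 0.077, 0.364], [-1.0, 0.013, -0.008, 0.103], [0.007, -0.077, -0.997, 1.56], [0.0, 0.0, 0.0, 1.0]]
{'time': 0.1, 'qpos': [1.09, 0.435, 0.025, 1.574, -0.012, 1.134, -0.075], 'joint_velocities': [-0.001, -0.002, 0.001, -0.003, -0.0, 0.001, -0.0], 'joint_torque': [0.002, -67.177, 1.028, -31.691, 0.016, 0.007, -0.0], 'position': [0.23, -0.581, 0.25], 'tcp_rot': [0.982, 0.188, -0.0, -0.001], 'ft_force': [1.186, -0.281, -0.226], 'moment': [0.022, 0.006, -0.015], 'finger_force': 0.0, 'width': 0.085}
```

View pics/scene0.png

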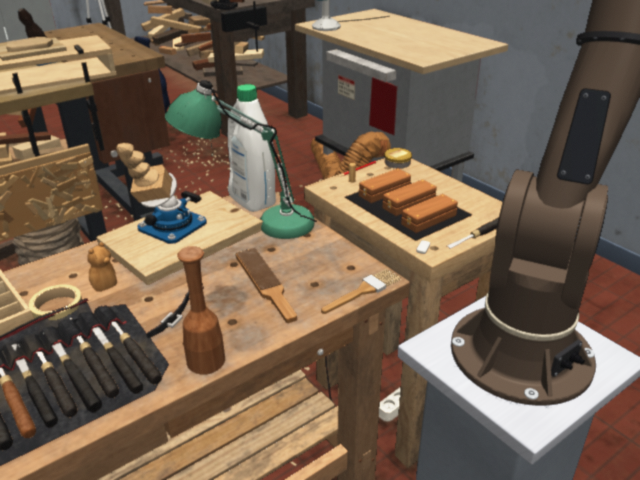

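View pics/top0.png

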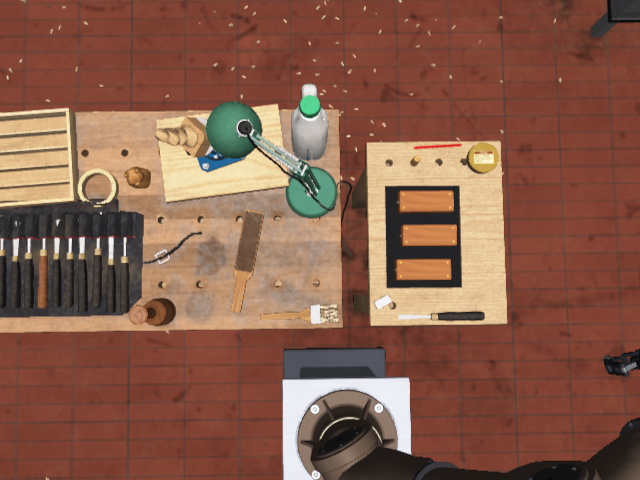

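The top view shows three cases at about (426,202), (429,236) and (424,270) on the dark mat, and the strop around (248,245) with its handle at (238,300). The scene view shows the cases at about (385,185), (410,197) and (430,212).

```bash
cat > h.py <<'E'
from rig import bot
import cv2,numpy as np
def ray(n,uv):
    c=bot.calibration(n); T=np.array(c["T"]); f=240/np.tan(np.radians(c["fovy"])/2)
    d=T[:3,:3]@np.array([(uv[0]-c["cx"])/f,(uv[1]-c["cy"])/f,1]); return T[:3,3],d/np.linalg.norm(d)
def plane(n,uv,z):
    o,d=ray(n,uv); return o+d*(z-o[2])/d[2]
def tri(a,b):
    (o1,d1),(o2,d2)=ray("top",a),ray("scene",b)
    s=np.linalg.lstsq(np.c_[d1,-d2],o2-o1,rcond=None)[0]
    p,q=o1+s[0]*d1,o2+s[1]*d2; return (p+q)/2,np.linalg.norm(p-q)
def blobs(im,box,lo,hi,amin):
    hsv=cv2.cvtColor(im,cv2.COLOR_RGB2HSV); m=cv2.inRange(hsv,lo,hi); k=np.zeros_like(m); x0,y0,x1,y1=box; k[y0:y1,x0:x1]=255; m&=k
    cs=cv2.findContours(m,0,2)[0]; return sorted([c for c in cs if cv2.contourArea(c)>amin],key=lambda c:cv2.boundingRect(c)[1])
E
python3 - <<'E'
from h import *
A=cv2.imread("pics/top0.png")[:,:,::-1].copy(); B=cv2.imread("pics/scene0.png")[:,:,::-1].copy()
ha=cv2.cvtColor(A,cv2.COLOR_RGB2HSV);hb=cv2.cvtColor(B,cv2.COLOR_RGB2HSV)
print("top case",ha[236,429],ha[202,420],"mat",ha[219,425],"wood",ha[300,440],"strop",ha[235,250],ha[285,241],"bench",ha[300,200],ha[240,280])
print("scene case top",hb[183,384],hb[206,425],"side",hb[195,385],"strop",hb[268,262],hb[300,285],"bench",hb[300,250])
for c in blobs(A,(386,186,462,288),(3,100,80),(20,255,255),300):
    r=cv2.minAreaRect(c); p=[plane("top",q,.049)for q in cv2.boxPoints(r)]
    print("T",np.round(r[0],1),np.round(r[1],1),round(r[2],1),np.round(np.mean(p,0),3),np.round([np.linalg.norm(p[0]-p[1]),np.linalg.norm(p[1]-p[2])],3))
cv2.imwrite("pics/crop.png",np.vstack([cv2.resize(B[160:240,330:480,::-1],(800,427),interpolation=2)]))
cv2.imwrite("pics/crop2.png",np.hstack([cv2.resize(A[180:295,380:470,::-1],(390,498),interpolation=2),cv2.resize(A[200:320,210:290,::-1],(400,498),interpolation=2)]))
E
```

```text
top case [ 12 158 204] [ 12 158 198] mat [135  14  36] wood [ 18  84 231] strop [ 13 110 114] [ 14 136 202] bench [ 12  63 165] [ 13  87 202]
scene case top [ 13 163 205] [ 13 162 215] side [ 12 163 181] strop [ 13 118 117] [ 15 135 217] bench [ 14 104 194]
T [425.5 201. ] [22. 55.] 90.0 [ 0.587 -0.201  0.049] [0.137 0.055]
T [428.5 234.5] [21. 55.] 90.0 [ 0.503 -0.206  0.049] [0.136 0.052]
T [423. 269.] [20. 56.] 90.0 [ 0.418 -0.19   0.049] [0.138 0.049]
```

View pics/crop.png

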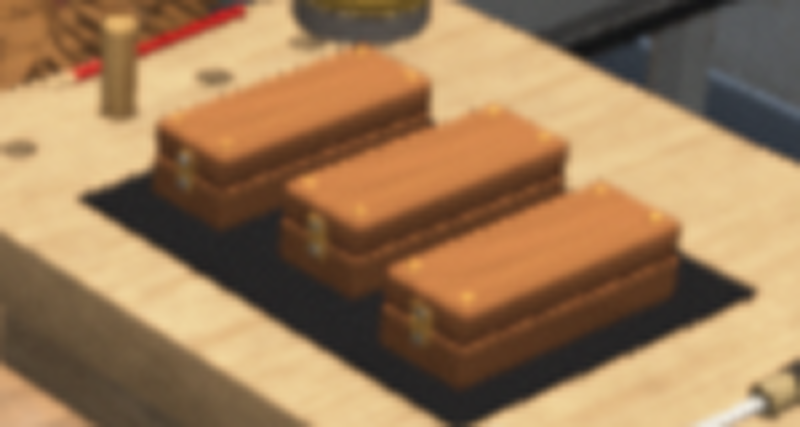

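View pics/crop2.png

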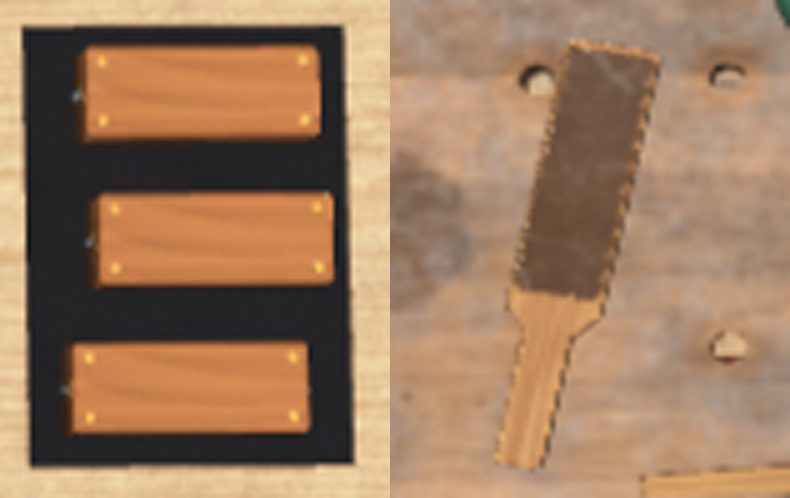

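The enlargements show the lids: top-view centres at (426.7,201.5), (429.7,235.2), (424,269.4), and scene-view centres near (385.3,179.7), (410.1,190.9), (429.9,206.7). In the top view the strop runs from its tip middle (255.2,212.3) to its handle end (236,312.3).

Run:
```python
from h import *
for a,b in [((426.7,201.5),(385.3,179.7)),((429.7,235.2),(410.1,190.9)),((424,269.4),(429.9,206.7)),((255.2,212.3),(247,250)),((236,312.3),(291,319))]:
    p,e=tri(a,b); print("tri",np.round(p,3),round(e,4),"plane",np.round(plane("top",a,.049 if a[0]>400 else .014),3))
t,h=plane("top",(255.2,212.3),.014),plane("top",(236,312.3),.014)
d=t-h; print("len",np.linalg.norm(d),"mid",(t+h)/2,"ang from +x",np.degrees(np.arctan2(d[1],d[0])))
m=(t+h)/2; n=np.array([-d[1],d[0],0])/np.linalg.norm(d)
print("left",m+.09*n,"right",m-.09*n)
q=[plane("top",(380+u/4.333,180+v/4.333),.009) for u,v in [(23,27),(343,27),(353,464),(31,466)]]; print("mat",np.round(np.mean(q,0),3),np.round(q,3))
s=bot.get_state(); from scipy.spatial.transform import Rotation as R
print(R.from_quat(s["tcp_rot"]).as_matrix().round(3))
# lamp base, mallet approx
print("lamp base",plane("top",(311,195),.02),"brush",plane("top",(325,314),.02))
```

```text
tri [ 0.586 -0.206  0.042] 0.0004 plane [ 0.586 -0.204  0.049]
tri [ 0.502 -0.211  0.044] 0.0007 plane [ 0.502 -0.209  0.049]
tri [ 0.418 -0.194  0.043] 0.0001 plane [ 0.417 -0.193  0.049]
tri [0.568 0.223 0.012] 0.0032 plane [0.568 0.224 0.014]
tri [0.318 0.275 0.006] 0.0027 plane [0.318 0.273 0.014]
len 0.25577588579617744 mid [0.44299103 0.24862582 0.014     ] ang from +x -11.170070984144187
left [0.460426  0.3369209 0.014    ] right [0.42555606 0.16033074 0.014     ]
mat [ 0.502 -0.201  0.009] [[ 0.632 -0.108  0.009]
 [ 0.63  -0.296  0.009]
 [ 0.373 -0.294  0.009]
 [ 0.374 -0.106  0.009]]
[[ 0.93   0.369 -0.001]
 [ 0.369 -0.93   0.001]
 [-0.    -0.001 -1.   ]]
lamp base [0.6099659  0.08219789 0.02      ] brush [0.31053677 0.05137535 0.02      ]
```

Everything checks out: the lids stand at about 0.045, the cases are at y ≈ -0.2 and 85 mm apart, and the strop is 256 mm long at -11.2°. Next I go above the near case.

```bash
python3 -m inch '[[14,29,0,0,0,0.09,0.25],[14,29,0,0,0,0.09,0.25],[14,29,0,0,0,0.09,0.25],[14,29,0,0,0,0.09,0.25],[14,29,0,0,0,0.09,0.25],[14,29,0,0,0,0.09,0.25],[14,29,0,0,0,0.09,0.25],[14,29,0,0,0,0.09,0.25]]' 80
python3 -m inch '[[11,23,-10,0,0,0.07,0.25],[11,22,-10,0,0,0.07,0.25],[11,22,-10,0,0,0.07,0.25],[11,22,-10,0,0,0.07,0.25],[11,22,-10,0,0,0.07,0.25],[11,22,-10,0,0,0.07,0.25],[9,22,-20,0,0,0.05,0.25],[0,0,0,0,0,0,0.25]]'
python3 -c "
from h import *
im=bot.get_image('top');cv2.imwrite('pics/top1.png',cv2.resize(im[170:300,370:500,::-1],(600,600)))
s=bot.get_state();print(s['position'],s['tcp_rot'],s['moment'],s['qpos'],s['time'])"
```

```text
time: 0.9
position: [0.3427, -0.3476, 0.2501]
tcp_rot: [0.852, 0.523, -0.0, -0.0]
ft_force: [0.0, -0.6, 0.3]
width: 0.0642
finger_force: 0.0
time: 1.7
position: [0.4172, -0.1901, 0.1676]
tcp_rot: [0.706, 0.708, -0.0, -0.002]
ft_force: [0.2, 0.4, 0.5]
width: 0.0644
finger_force: 0.0
[ 0.41701066 -0.19201806  0.16851596] [ 7.06836946e-01  7.07374382e-01 -3.16043660e-04 -1.70715379e-03] [-0.04198242  0.02702052 -0.00314795] [ 0.64336495  0.29910586 -0.39964798  2.03790881  0.15355323  0.83609961
  0.15673898] 1.75
```

```bash
python3 -m inch '[[0,0,-22,0,0,0,0.25],[0,0,-22,0,0,0,0.25],[0,0,-22,0,0,0,0.25],[0,0,-22,0,0,0,0.25],[0,0,-20,0,0,0,0.25],[0,0,-16,0,0,0,0.25],[0,-1,-12,0,0,0,0.25],[0,0,0,0,0,0,0.25]]'
python3 -m inch '[[0,0,0,0,0,0,0.6],[0,0,0,0,0,0,0.6],[0,0,0,0,0,0,0.6],[0,0,0,0,0,0,0.6],[0,0,0,0,0,0,0.6],[0,0,0,0,0,0,0.6],[0,0,0,0,0,0,0.6],[0,0,0,0,0,0,0.6]]' 80
```

```text
time: 2.55
position: [0.4165, -0.1954, 0.0331]
tcp_rot: [0.709, 0.706, -0.001, -0.001]
ft_force: [0.7, -0.2, 0.0]
width: 0.0642
finger_force: 0.0
time: 3.35
position: [0.4177, -0.1952, 0.0348]
tcp_rot: [0.708, 0.706, -0.0, 0.0]
ft_force: [-1.3, -0.3, 6.3]
width: 0.051
finger_force: 84.4
```

```bash
cat > m.py <<'E'
from rig import bot
import numpy as np
s=bot.get_state();print("M",np.round(s["moment"],3),"F",np.round(s["ft_force"],1),"v",np.abs(s["joint_velocities"]).max().round(3))
E
python3 -m inch '[[0,0,20,0,0,0,0.6],[0,0,30,0,0,0,0.6],[0,0,30,0,0,0,0.6],[0,0,30,0,0,0,0.6],[0,0,30,0,0,0,0.6],[0,0,25,0,0,0,0.6],[0,0,15,0,0,0,0.6],[0,0,0,0,0,0,0.6]]'
python3 -m inch '[[0,0,0,0.12,0,0,0.6],[0,0,0,0.12,0,0,0.6],[0,0,0,0.12,0,0,0.6],[0,0,0,0.12,0,0,0.6],[0,0,0,0,0,0,0.6],[0,0,0,0,0,0,0.6],[0,0,0,0,0,0,0.6],[0,0,0,0,0,0,0.6]]'
python3 -m inch '[[0,0,0,-0.12,0,0,0.6],[0,0,0,-0.12,0,0,0.6],[0,0,0,-0.12,0,0,0.6],[0,0,0,-0.12,0,0,0.6],[0,0,0,0,0,0,0.6],[0,0,0,0,0,0,0.6],[0,0,0,0,0,0,0.6],[0,0,0,0,0,0,0.6]]'; python3 m.py
python3 -m inch '[[0,0,0,-0.12,0,0,0.6],[0,0,0,-0.12,0,0,0.6],[0,0,0,-0.12,0,0,0.6],[0,0,0,-0.12,0,0,0.6],[0,0,0,0,0,0,0.6],[0,0,0,0,0,0,0.6],[0,0,0,0,0,0,0.6],[0,0,0,0,0,0,0.6]]'
python3 -m inch '[[0,0,0,0.12,0,0,0.6],[0,0,0,0.12,0,0,0.6],[0,0,0,0.12,0,0,0.6],[0,0,0,0.12,0,0,0.6],[0,0,0,0,0,0,0.6],[0,0,0,0,0,0,0.6],[0,0,0,0,0,0,0.6],[0,0,0,0,0,0,0.6]]'; python3 m.py
```

```text
time: 4.15
position: [0.4185, -0.1952, 0.216]
tcp_rot: [0.708, 0.706, 0.001, 0.002]
ft_force: [0.7, -1.3, -4.1]
width: 0.0507
finger_force: 85.4
time: 4.95
position: [0.4177, -0.1936, 0.2147]
tcp_rot: [0.687, 0.687, 0.167, -0.168]
ft_force: [0.2, 1.5, -4.4]
width: 0.0509
finger_force: 85.2
time: 5.75
position: [0.4172, -0.1961, 0.214]
tcp_rot: [0.709, 0.705, 0.0, -0.001]
ft_force: [-0.1, -0.1, -4.4]
width: 0.0512
finger_force: 85.2
M [-0.058  0.027 -0.03 ] F [-0.1 -0.1 -4.4] v 0.008
time: 6.55
position: [0.4171, -0.1965, 0.2144]
tcp_rot: [0.689, 0.685, -0.168, 0.168]
ft_force: [-0.4, -0.3, -3.3]
width: 0.0507
finger_force: 85.2
time: 7.35
position: [0.4176, -0.1936, 0.2143]
tcp_rot: [0.707, 0.707, -0.001, 0.0]
ft_force: [-0.1, -0.4, -4.6]
width: 0.0508
finger_force: 85.2
M [ 0.048 -0.052 -0.002] F [-0.1 -0.4 -4.6] v 0.012
```

The moment changed by 0.106 N m, but the noise is comparable, so I repeat the rocking with averaged readings. Each camera call passes 0.05 s and gives a fresh reading.

```bash
cat > m.py <<'E'
from rig import bot
import numpy as np
a=[]
for i in range(10): bot.get_image("top"); a.append(bot.get_state()["moment"])
print("M",np.round(np.mean(a,0),3),"sd",np.round(np.std(a,0),3))
E
python3 m.py
python3 -m inch '[[0,0,0,0.12,0,0,0.6],[0,0,0,0.12,0,0,0.6],[0,0,0,0.12,0,0,0.6],[0,0,0,0.12,0,0,0.6],[0,0,0,0,0,0,0.6],[0,0,0,0,0,0,0.6],[0,0,0,0,0,0,0.6],[0,0,0,0,0,0,0.6]]' >/dev/null
python3 -m inch '[[0,0,0,-0.12,0,0,0.6],[0,0,0,-0.12,0,0,0.6],[0,0,0,-0.12,0,0,0.6],[0,0,0,-0.12,0,0,0.6],[0,0,0,0,0,0,0.6],[0,0,0,0,0,0,0.6],[0,0,0,0,0,0,0.6],[0,0,0,0,0,0,0.6]]'; python3 m.py
```

```text
M [-0.006  0.003  0.01 ] sd [0.021 0.027 0.026]
time: 9.45
position: [0.4172, -0.1961, 0.214]
tcp_rot: [0.709, 0.705, 0.0, -0.001]
ft_force: [0.1, -0.1, -4.6]
width: 0.0508
finger_force: 85.2
M [-0.002  0.007 -0.003] sd [0.022 0.03  0.032]
```

No change: the near case is sound. I carry it to the left slot by the strop.

```bash
python3 -m inch '[[2,20,0,0,0,0.06,0.6],[2,36,0,0,0,0.09,0.6],[3,40,0,0,0,0.1,0.6],[3,40,0,0,0,0.1,0.6],[3,40,0,0,0,0.1,0.6],[3,40,0,0,0,0.1,0.6],[3,40,0,0,0,0.1,0.6],[3,40,0,0,0,0.1,0.6]]'
python3 -m inch '[[3,40,0,0,0,0.1,0.6],[3,40,0,0,0,0.1,0.6],[3,40,0,0,0,0.1,0.6],[3,40,0,0,0,0.1,0.6],[3,36,0,0,0,0.1,0.6],[3,25,0,0,0,0.085,0.6],[2,10,0,0,0,0.04,0.6],[0,0,0,0,0,0,0.6]]'
python3 - <<'E'
from rig import bot
import numpy as np
from scipy.spatial.transform import Rotation as R
s=bot.get_state(); m=R.from_quat(s["tcp_rot"]).as_matrix()
print("to go mm",np.round((np.array([.4595,.332,.0275])-s["position"])*1000),"yaw to go",np.radians(78.8)-np.arctan2(m[1,1],m[0,1]),m[:,2].round(3),np.round(s["qpos"],2))
E
```

```text
time: 10.75
position: [0.4391, 0.1033, 0.2146]
tcp_rot: [0.398, 0.917, 0.0, 0.0]
ft_force: [0.7, -0.1, -4.3]
width: 0.051
finger_force: 85.2
time: 11.55
position: [0.4588, 0.3337, 0.2141]
tcp_rot: [0.098, 0.995, 0.0, -0.0]
ft_force: [-0.3, -1.0, -3.8]
width: 0.0507
finger_force: 85.3
to go mm [   1.   -2. -187.] yaw to go 0.00025047976323788745 [-0.001  0.001 -1.   ] [-0.16  0.5  -0.8   1.72  0.39  1.1   0.29]
```

```bash
python3 -m inch '[[0,-1,-30,0,0,0,0.6],[1,-1,-34,0,0,0,0.6],[0,0,-34,0,0,0,0.6],[0,0,-34,0,0,0,0.6],[0,0,-28,0,0,0,0.6],[0,0,-15,0,0,0,0.6],[0,0,-9,0,0,0,0.6],[0,0,-2,0,0,0,0.6]]'
python3 -m inch '[[0,0,-1,0,0,0,0.6],[0,0,0,0,0,0,0.6],[0,0,0,0,0,0,0.25],[0,0,0,0,0,0,0.25],[0,0,0,0,0,0,0.25],[0,0,0,0,0,0,0.25],[0,0,0,0,0,0,0.25],[0,0,0,0,0,0,0.25]]'
```

```text
time: 12.35
position: [0.4607, 0.3295, 0.0282]
tcp_rot: [0.1, 0.995, -0.0, -0.0]
ft_force: [-0.1, 0.6, -4.1]
width: 0.0511
finger_force: 86.2
time: 13.15
position: [0.4606, 0.3301, 0.0274]
tcp_rot: [0.099, 0.995, 0.0, 0.0]
ft_force: [-0.2, -0.5, 0.1]
width: 0.064
finger_force: 0.0
```

```bash
python3 -m inch '[[0,0,15,0,0,0,0.25],[0,0,30,0,0,0,0.25],[0,0,35,0,0,0,0.25],[0,0,35,0,0,0,0.25],[0,-10,30,0,0,-0.05,0.25],[0,-30,15,0,0,-0.1,0.25],[0,-40,0,0,0,-0.1,0.25],[0,-40,0,0,0,-0.1,0.25]]'
python3 -m inch '[[0,-40,0,0,0,-0.1,0.25],[0,-40,0,0,0,-0.1,0.25],[0,-40,0,0,0,-0.1,0.25],[0,-40,0,0,0,-0.1,0.25],[0,-40,0,0,0,-0.1,0.25],[0,-40,0,0,0,-0.1,0.25],[0,-40,0,0,0,-0.1,0.25],[5,-40,0,0,0,-0.1,0.25]]'
python3 -m inch '[[12,-40,0,0,0,-0.1,0.25],[12,-40,0,0,0,-0.1,0.25],[10,-15,-15,0,0,-0.025,0.25],[3,-4,-25,0,0,0,0.25],[0,0,-20,0,0,0,0.25],[0,0,-10,0,0,0,0.25],[0,0,0,0,0,0,0.25],[0,0,0,0,0,0,0.25]]'
python3 - <<'E'
from h import *
im=bot.get_image("top"); cv2.imwrite("pics/top2.png",cv2.resize(im[180:320,180:500,::-1],(800,350)))
E
```

```text
time: 13.95
position: [0.4604, 0.2095, 0.189]
tcp_rot: [0.272, 0.962, 0.001, 0.001]
ft_force: [0.9, -0.2, -0.0]
width: 0.0642
finger_force: 0.0
time: 14.75
position: [0.4649, -0.1112, 0.1885]
tcp_rot: [0.626, 0.78, 0.0, 0.0]
ft_force: [0.8, -0.0, 0.3]
width: 0.064
finger_force: 0.0
time: 15.55
position: [0.503, -0.2087, 0.1183]
tcp_rot: [0.708, 0.706, 0.0, 0.0]
ft_force: [0.6, 0.2, 0.1]
width: 0.0642
finger_force: 0.0
```

View pics/top2.png

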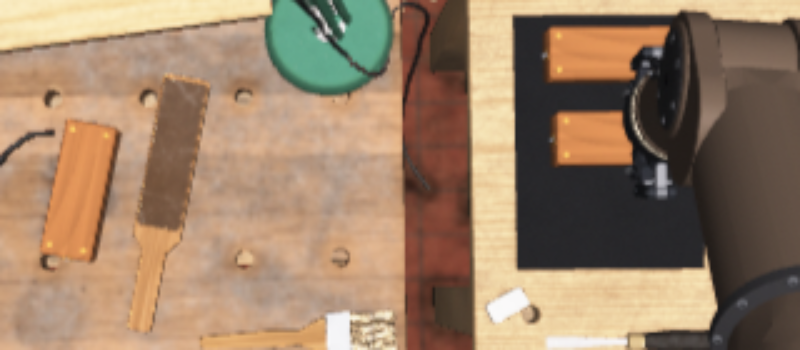

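The view shows the first case lying parallel on the strop's left, centred at about (80,190) in the crop, and the strop unmoved. The gripper straddles the middle case at (600,140). Next I descend, grip, lift and rock.

```bash
python3 -m inch '[[0,0,-20,0,0,0,0.25],[0,0,-25,0,0,0,0.25],[0,0,-20,0,0,0,0.25],[0,0,-14,0,0,0,0.25],[0,0,-6,0,0,0,0.25],[0,0,0,0,0,0,0.25],[0,0,0,0,0,0,0.6],[0,0,0,0,0,0,0.6]]' 80
python3 -m inch '[[0,0,0,0,0,0,0.6],[0,0,0,0,0,0,0.6],[0,0,0,0,0,0,0.6],[0,0,0,0,0,0,0.6],[0,0,15,0,0,0,0.6],[0,0,30,0,0,0,0.6],[0,0,35,0,0,0,0.6],[0,0,35,0,0,0,0.6]]'
python3 -m inch '[[0,0,35,0,0,0,0.6],[0,0,25,0,0,0,0.6],[0,0,5,0.12,0,0,0.6],[0,0,0,0.12,0,0,0.6],[0,0,0,0.12,0,0,0.6],[0,0,0,0.12,0,0,0.6],[0,0,0,0,0,0,0.6],[0,0,0,0,0,0,0.6]]'
python3 -m inch '[[0,0,0,0,0,0,0.6],[0,0,0,0,0,0,0.6],[0,0,0,-0.12,0,0,0.6],[0,0,0,-0.12,0,0,0.6],[0,0,0,-0.12,0,0,0.6],[0,0,0,-0.12,0,0,0.6],[0,0,0,0,0,0,0.6],[0,0,0,0,0,0,0.6]]'
python3 -m inch '[[0,0,0,0,0,0,0.6],[0,0,0,0,0,0,0.6],[0,0,0,0,0,0,0.6],[0,0,0,0,0,0,0.6],[0,0,0,0,0,0,0.6],[0,0,0,0,0,0,0.6],[0,0,0,0,0,0,0.6],[0,0,0,0,0,0,0.6]]';python3 m.py
python3 -m inch '[[0,0,0,-0.12,0,0,0.6],[0,0,0,-0.12,0,0,0.6],[0,0,0,-0.12,0,0,0.6],[0,0,0,-0.12,0,0,0.6],[0,0,0,0,0,0,0.6],[0,0,0,0,0,0,0.6],[0,0,0,0,0,0,0.6],[0,0,0,0,0,0,0.6]]'
python3 -m inch '[[0,0,0,0.12,0,0,0.6],[0,0,0,0.12,0,0,0.6],[0,0,0,0.12,0,0,0.6],[0,0,0,0.12,0,0,0.6],[0,0,0,0,0,0,0.6],[0,0,0,0,0,0,0.6],[0,0,0,0,0,0,0.6],[0,0,0,0,0,0,0.6]]'; python3 m.py
```

```text
time: 16.4
position: [0.5033, -0.2091, 0.0335]
tcp_rot: [0.708, 0.706, 0.0, 0.001]
ft_force: [-0.9, 0.9, 3.4]
width: 0.0508
finger_force: 84.3
time: 17.2
position: [0.5018, -0.2087, 0.1483]
tcp_rot: [0.708, 0.706, -0.0, -0.001]
ft_force: [0.8, -0.4, -4.5]
width: 0.0513
finger_force: 84.4
time: 18.0
position: [0.5021, -0.2094, 0.2117]
tcp_rot: [0.689, 0.685, 0.167, -0.168]
ft_force: [0.5, 1.0, -3.4]
width: 0.0511
finger_force: 85.0
time: 18.8
position: [0.5027, -0.2073, 0.213]
tcp_rot: [0.707, 0.707, 0.001, -0.0]
ft_force: [0.1, -0.1, -4.5]
width: 0.0511
finger_force: 85.0
time: 19.6
position: [0.5026, -0.2089, 0.2123]
tcp_rot: [0.708, 0.706, 0.0, 0.0]
ft_force: [-0.2, 1.0, -3.8]
width: 0.0509
finger_force: 85.0
M [-0.007 -0.006  0.008] sd [0.03  0.02  0.021]
time: 20.9
position: [0.5021, -0.2107, 0.2127]
tcp_rot: [0.689, 0.685, -0.168, 0.168]
ft_force: [-0.4, -0.0, -4.5]
width: 0.0508
finger_force: 85.1
time: 21.7
position: [0.5027, -0.2073, 0.2123]
tcp_rot: [0.707, 0.707, -0.0, 0.0]
ft_force: [1.4, -0.1, -4.0]
width: 0.051
finger_force: 85.0
M [-0.     0.009 -0.016] sd [0.026 0.03  0.015]
```

The middle case is sound too, so the far one should be the loose one. I carry this one to the right slot, pulling back early to pass the lamp.

```bash
python3 -m inch '[[-10,15,0,0,0,0.05,0.6],[-20,20,0,0,0,0.1,0.6],[-20,25,0,0,0,0.1,0.6],[-16,30,0,0,0,0.1,0.6],[-10,30,0,0,0,0.1,0.6],[0,30,0,0,0,0.1,0.6],[0,30,0,0,0,0.1,0.6],[0,30,0,0,0,0.1,0.6]]'
python3 -m inch '[[0,30,0,0,0,0.1,0.6],[0,30,0,0,0,0.1,0.6],[0,30,0,0,0,0.1,0.6],[0,30,0,0,0,0.1,0.6],[0,25,0,0,0,0.1,0.6],[0,14,0,0,0,0.09,0.6],[0,5,0,0,0,0.035,0.6],[0,0,0,0,0,0,0.6]]'
python3 -m inch '[[0,0,-25,0,0,0,0.6],[0,0,-34,0,0,0,0.6],[0,0,-34,0,0,0,0.6],[0,0,-34,0,0,0,0.6],[0,0,-25,0,0,0,0.6],[0,0,-12,0,0,0,0.6],[0,0,0,0,0,0,0.6],[0,0,0,0,0,0,0.6]]'
python3 - <<'E'
from rig import bot
import numpy as np
from scipy.spatial.transform import Rotation as R
s=bot.get_state(); m=R.from_quat(s["tcp_rot"]).as_matrix()
print("to go mm",np.round((np.array([.4265,.165,.0255])-s["position"])*1000),"yaw to go",np.radians(78.8)-np.arctan2(m[1,1],m[0,1]))
E
```

```text
time: 23.0
position: [0.4265, 0.0021, 0.2127]
tcp_rot: [0.399, 0.917, 0.0, 0.001]
ft_force: [0.9, 0.2, -4.0]
width: 0.051
finger_force: 85.3
time: 23.8
position: [0.4265, 0.1653, 0.2123]
tcp_rot: [0.099, 0.995, 0.0, -0.0]
ft_force: [-0.2, -0.5, -4.5]
width: 0.0511
finger_force: 85.3
time: 24.6
position: [0.4272, 0.165, 0.0491]
tcp_rot: [0.1, 0.995, 0.0, 0.0]
ft_force: [-0.4, -0.5, -4.4]
width: 0.0511
finger_force: 85.8
to go mm [ -1.   0. -24.] yaw to go 0.004581162113820758
```

```bash
python3 -m inch '[[0,0,-15,0,0,0,0.6],[0,0,-7,0,0,0,0.6],[0,0,-2,0,0,0,0.6],[0,0,0,0,0,0,0.6],[0,0,0,0,0,0,0.25],[0,0,0,0,0,0,0.25],[0,0,0,0,0,0,0.25],[0,0,0,0,0,0,0.25]]'
python3 -m inch '[[0,0,15,0,0,0,0.25],[0,0,30,0,0,0,0.25],[0,0,35,0,0,0,0.25],[0,0,35,0,0,0,0.25],[0,-10,30,0,0,-0.05,0.25],[0,-25,15,0,0,-0.1,0.25],[0,-30,0,0,0,-0.1,0.25],[0,-30,0,0,0,-0.1,0.25]]'
python3 -m inch '[[0,-30,0,0,0,-0.1,0.25],[0,-30,0,0,0,-0.1,0.25],[0,-30,0,0,0,-0.1,0.25],[0,-30,0,0,0,-0.1,0.25],[5,-30,0,0,0,-0.1,0.25],[10,-30,0,0,0,-0.1,0.25],[20,-25,0,0,0,-0.1,0.25],[25,-25,0,0,0,-0.1,0.25]]'
python3 -m inch '[[30,-25,0,0,0,-0.1,0.25],[30,-14,0,0,0,-0.1,0.25],[25,-5,0,0,0,-0.025,0.25],[13,0,-20,0,0,0,0.25],[0,0,-30,0,0,0,0.25],[0,0,-20,0,0,0,0.25],[0,0,0,0,0,0,0.25],[0,0,0,0,0,0,0.25]]'
python3 - <<'E'
from h import *
im=bot.get_image("top"); cv2.imwrite("pics/top3.png",cv2.resize(im[170:320,180:500,::-1],(800,375)))
s=bot.get_state(); print(s["position"],s["tcp_rot"])
E
```

```text
time: 25.4
position: [0.4267, 0.1652, 0.0246]
tcp_rot: [0.099, 0.995, 0.0, 0.0]
ft_force: [0.4, -0.3, -0.1]
width: 0.064
finger_force: 0.0
time: 26.2
position: [0.4267, 0.0692, 0.1851]
tcp_rot: [0.273, 0.962, 0.0, 0.001]
ft_force: [-0.1, -0.3, -0.4]
width: 0.0641
finger_force: 0.0
time: 27.0
position: [0.4863, -0.1614, 0.1845]
tcp_rot: [0.626, 0.78, -0.0, 0.0]
ft_force: [0.8, 0.1, 0.1]
width: 0.0641
finger_force: 0.0
time: 27.8
position: [0.5845, -0.2038, 0.1146]
tcp_rot: [0.708, 0.706, -0.0, -0.0]
ft_force: [0.3, -0.5, 1.0]
width: 0.0645
finger_force: 0.0
[ 0.58509505 -0.20398431  0.11541935] [7.08168984e-01 7.06042698e-01 3.70550528e-04 5.11471267e-04]
```

View pics/top3.png

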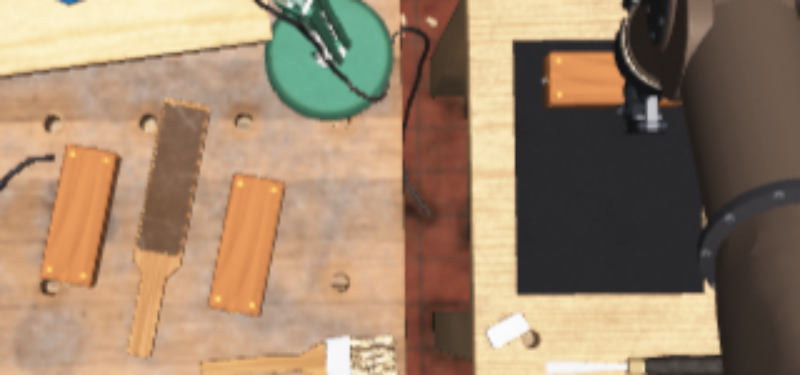

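Both sound cases lie either side of the strop, at about (80,215) and (247,245), parallel to it and level with its middle. Now the last case.

```bash
python3 -m inch '[[0,0,-20,0,0,0,0.25],[0,0,-25,0,0,0,0.25],[0,0,-18,0,0,0,0.25],[0,0,-12,0,0,0,0.25],[0,0,-6,0,0,0,0.25],[0,0,0,0,0,0,0.25],[0,0,0,0,0,0,0.6],[0,0,0,0,0,0,0.6]]' 80
python3 -m inch '[[0,0,0,0,0,0,0.6],[0,0,0,0,0,0,0.6],[0,0,0,0,0,0,0.6],[0,0,0,0,0,0,0.6],[0,0,15,0,0,0,0.6],[0,0,30,0,0,0,0.6],[0,0,35,0,0,0,0.6],[0,0,35,0,0,0,0.6]]'
python3 -m inch '[[0,0,35,0,0,0,0.6],[0,0,35,0,0,0,0.6],[0,0,15,0.12,0,0,0.6],[0,0,0,0.12,0,0,0.6],[0,0,0,0.12,0,0,0.6],[0,0,0,0.12,0,0,0.6],[0,0,0,0,0,0,0.6],[0,0,0,0,0,0,0.6]]'
python3 -m inch '[[0,0,0,0,0,0,0.6],[0,0,0,0,0,0,0.6],[0,0,0,-0.12,0,0,0.6],[0,0,0,-0.12,0,0,0.6],[0,0,0,-0.12,0,0,0.6],[0,0,0,-0.12,0,0,0.6],[0,0,0,0,0,0,0.6],[0,0,0,0,0,0,0.6]]'
python3 -m inch '[[0,0,0,0,0,0,0.6],[0,0,0,0,0,0,0.6],[0,0,0,0,0,0,0.6],[0,0,0,0,0,0,0.6],[0,0,0,0,0,0,0.6],[0,0,0,0,0,0,0.6],[0,0,0,0,0,0,0.6],[0,0,0,0,0,0,0.6]]';python3 m.py
python3 -m inch '[[0,0,0,-0.12,0,0,0.6],[0,0,0,-0.12,0,0,0.6],[0,0,0,-0.12,0,0,0.6],[0,0,0,-0.12,0,0,0.6],[0,0,0,0,0,0,0.6],[0,0,0,0,0,0,0.6],[0,0,0,0,0,0,0.6],[0,0,0,0,0,0,0.6]]'
python3 -m inch '[[0,0,0,0.12,0,0,0.6],[0,0,0,0.12,0,0,0.6],[0,0,0,0.12,0,0,0.6],[0,0,0,0.12,0,0,0.6],[0,0,0,0,0,0,0.6],[0,0,0,0,0,0,0.6],[0,0,0,0,0,0,0.6],[0,0,0,0,0,0,0.6]]'; python3 m.py
```

```text
time: 28.65
position: [0.5858, -0.2041, 0.0348]
tcp_rot: [0.708, 0.706, 0.001, 0.001]
ft_force: [0.6, 0.7, 4.5]
width: 0.051
finger_force: 84.4
time: 29.45
position: [0.5836, -0.2038, 0.1499]
tcp_rot: [0.708, 0.706, -0.0, -0.001]
ft_force: [0.8, -0.6, -3.4]
width: 0.051
finger_force: 84.3
time: 30.25
position: [0.5838, -0.2048, 0.2329]
tcp_rot: [0.689, 0.685, 0.167, -0.168]
ft_force: [-0.2, 0.2, -3.2]
width: 0.0509
finger_force: 85.3
time: 31.05
position: [0.5848, -0.2017, 0.2342]
tcp_rot: [0.707, 0.707, 0.001, -0.0]
ft_force: [-0.8, -0.5, -4.9]
width: 0.0512
finger_force: 85.4
time: 31.85
position: [0.5845, -0.2039, 0.2333]
tcp_rot: [0.708, 0.706, 0.0, -0.0]
ft_force: [0.7, -0.2, -4.3]
width: 0.0511
finger_force: 85.4
M [ 0.048 -0.004  0.007] sd [0.03  0.034 0.025]
time: 33.15
position: [0.5841, -0.2062, 0.2338]
tcp_rot: [0.689, 0.684, -0.168, 0.168]
ft_force: [1.2, -0.4, -4.6]
width: 0.0508
finger_force: 85.6
time: 33.95
position: [0.5848, -0.2022, 0.2334]
tcp_rot: [0.707, 0.707, -0.0, 0.0]
ft_force: [0.3, -0.3, -4.0]
width: 0.0513
finger_force: 85.7
M [-0.045  0.008 -0.003] sd [0.033 0.024 0.022]
```

The moment swings from +0.048 to -0.045, so this is the loose case. I rock once more to the first end so that either knock order is covered, then hold it out forward.

```bash
python3 -m inch '[[0,0,0,0.12,0,0,0.6],[0,0,0,0.12,0,0,0.6],[0,0,0,0.12,0,0,0.6],[0,0,0,0.12,0,0,0.6],[0,0,0,0,0,0,0.6],[0,0,0,0,0,0,0.6],[0,0,0,0,0,0,0.6],[0,0,0,0,0,0,0.6]]'
python3 -m inch '[[0,0,0,-0.12,0,0,0.6],[0,0,0,-0.12,0,0,0.6],[0,0,0,-0.12,0,0,0.6],[0,0,0,-0.12,0,0,0.6],[0,0,0,0,0,0,0.6],[0,0,0,0,0,0,0.6],[0,0,0,0,0,0,0.6],[0,0,0,0,0,0,0.6]]';python3 m.py
python3 -m inch '[[10,0,5,0,0,0,0.6],[15,0,5,0,0,0,0.6],[20,0,5,0,0,0,0.6],[20,0,5,0,0,0,0.6],[20,0,0,0,0,0,0.6],[15,0,0,0,0,0,0.6],[5,0,0,0,0,0,0.6],[0,0,0,0,0,0,0.6]]'
python3 -m inch '[[0,0,0,0,0,0,0.6],[0,0,0,0,0,0,0.6],[0,0,0,0,0,0,0.6],[0,0,0,0,0,0,0.6],[0,0,0,0,0,0,0.6],[0,0,0,0,0,0,0.6],[0,0,0,0,0,0,0.6],[0,0,0,0,0,0,0.6]]'
python3 - <<'E'
from h import *
a=bot.get_image("top"); b=bot.get_image("scene"); cv2.imwrite("pics/fin.png",np.hstack([cv2.resize(a[110:330,170:500,::-1],(400,267)),cv2.resize(b[120:340,170:500,::-1],(400,267))]))
E
```

```text
time: 35.25
position: [0.585, -0.202, 0.2343]
tcp_rot: [0.687, 0.687, 0.167, -0.167]
ft_force: [-1.0, -0.1, -3.9]
width: 0.0507
finger_force: 86.3
time: 36.05
position: [0.5841, -0.2056, 0.233]
tcp_rot: [0.709, 0.705, 0.0, -0.001]
ft_force: [0.1, -0.4, -5.1]
width: 0.0512
finger_force: 86.3
M [0.028 0.01  0.003] sd [0.023 0.04  0.031]
time: 37.35
position: [0.6897, -0.2036, 0.2527]
tcp_rot: [0.708, 0.706, -0.0, -0.0]
ft_force: [0.1, -0.1, -3.7]
width: 0.0508
finger_force: 86.3
time: 38.15
position: [0.6895, -0.2039, 0.2533]
tcp_rot: [0.708, 0.706, 0.0, 0.0]
ft_force: [1.3, -0.4, -4.7]
width: 0.0504
finger_force: 86.3
```

View pics/fin.png

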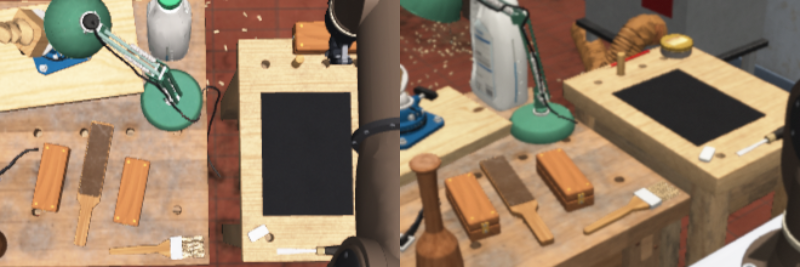

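The final view shows the loose case held level beyond the mat, at about (318,40) in the left half. Both sound cases lie flat beside the strop, and the mallet still stands.

```bash
python3 -c "from rig import bot; print(bot.close_job())"
```

```text
the job is handed in; nothing more can be done
None
```

I handed the job in at about 38 s: the loose case was the far one on the mat, and the arm is holding it level about 23 cm up, beyond the mat; the two sound cases lie flat beside the strop, one on each side; no verdict was returned.

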